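# Gauge a test pin in the hole plate

## Task

Find the size of the pin that stands in the front well of the stand (the one nearest the robot) with the hole gauge: try the pin in one hole after another, pressing only gently, to find the smallest hole it will go through, and make sure by feel that the next smaller hole refuses it. Leave the pin upright in that smallest passing hole, pushed fully home with its collar flat on the plate, and leave the other two pins in their wells.

Things in the scene. Friction and masses are not known exactly. Their poses are not given: they have to be found in the camera images.
- gauge: hole gauge, fixed: rigid steel plate 56 x 200 x 10 mm on end feet, upper face 56 mm above the bench, open beneath. Four through holes in a row along y, 45 mm apart, smallest at +y, largest at -y, one to four punched dots beside them; mouths chamfered 1 mm. Origin: centre of its underside, on the bench; x across the row, z up
- hole1 (a point): centre of the mouth of the gauge's 12 mm through hole (1 punched dot), level with the plate's upper face
- hole2 (a point): centre of the mouth of the gauge's 15 mm through hole (2 punched dots), level with the plate's upper face
- hole3 (a point): centre of the mouth of the gauge's 18 mm through hole (3 punched dots), level with the plate's upper face
- hole4 (a point): centre of the mouth of the gauge's 21 mm through hole (4 punched dots), level with the plate's upper face
- pin_stand: grey stand, fixed: block 150 x 50 x 50 mm with three wells 22 mm wide, 44 mm deep, in a row along x at -50 (front, nearest the robot), 0 and +50 mm; a pin hangs in each by its collar. Room for the fingers is on a pin's +y and -y sides (across the row). Origin: centre of its underside, on the bench
- front_well (a point): centre of the mouth of the stand's front well (nearest the robot), level with the stand's upper face, 50 mm above the bench
- pin_a_grip (a point): steel test pin, upright: square handle 20 x 20 mm, 38 mm long, its flats along x and y, with a round 26 mm cap 3 mm thick; collar 32 mm wide, 5 mm thick; below it a round shank 36 mm long, its tip tapered in by 1.5 mm over 2.5 mm. Only the shanks' diameters differ, unknown: 1 mm under one gauge hole, 2 mm over the next smaller. Point: on the axis, mid-handle, 24 mm above the collar's underside, 60 mm above the tip; z up
- pin_b_grip (a point): steel test pin, upright: square handle 20 x 20 mm, 38 mm long, its flats along x and y, with a round 26 mm cap 3 mm thick; collar 32 mm wide, 5 mm thick; below it a round shank 36 mm long, its tip tapered in by 1.5 mm over 2.5 mm. Only the shanks' diameters differ, unknown: 1 mm under one gauge hole, 2 mm over the next smaller. Point: on the axis, mid-handle, 24 mm above the collar's underside, 60 mm above the tip; z up
- pin_c_grip (a point): steel test pin, upright: square handle 20 x 20 mm, 38 mm long, its flats along x and y, with a round 26 mm cap 3 mm thick; collar 32 mm wide, 5 mm thick; below it a round shank 36 mm long, its tip tapered in by 1.5 mm over 2.5 mm. Only the shanks' diameters differ, unknown: 1 mm under one gauge hole, 2 mm over the next smaller. Point: on the axis, mid-handle, 24 mm above the collar's underside, 60 mm above the tip; z up
Mind the look-alikes: they are no part of the job. Leave any brown or purple look-alike of the part that bears pin_b_grip alone.

How it is judged (in metres and radians):
On the way:
1. the pin from the front well is offered, with its tip, to the hole one size smaller than the one that fits, and rests on it refused (at least 1 N, axis within 7 mm of the hole's centre) (((horizontal distance between pin_a_grip and hole1 below 0.007 m and z of pin_a_grip in the frame of gauge between 0.104 and 0.12 m and contact force between pin_a and gauge above 1 N and distance of each of pin_b_grip, pin_c_grip from where it was at the start of the episode below 0.012 m and x of each of pin_b_grip, pin_c_grip in the frame of pin_stand above -0.025 m) or (horizontal distance between pin_b_grip and hole2 below 0.007 m and z of pin_b_grip in the frame of gauge between 0.104 and 0.12 m and contact force between pin_b and gauge above 1 N and distance of each of pin_a_grip, pin_c_grip from where it was at the start of the episode below 0.012 m and x of each of pin_a_grip, pin_c_grip in the frame of pin_stand above -0.025 m) or (horizontal distance between pin_c_grip and hole3 below 0.007 m and z of pin_c_grip in the frame of gauge between 0.104 and 0.12 m and contact force between pin_c and gauge above 1 N and distance of each of pin_a_grip, pin_b_grip from where it was at the start of the episode below 0.012 m and x of each of pin_a_grip, pin_b_grip in the frame of pin_stand above -0.025 m))), for 0.04 s.
At the end, for the whole second after the job is handed in: the pin from the front well stands released and at rest in the smallest hole it passes: axis within 3 mm of that hole's centre, collar down on the plate within 1.5 mm, upright within 0.06 rad; the other two pins still in the middle and rear wells, moved less than 12 mm (((horizontal distance between pin_a_grip and hole2 below 0.003 m and z of pin_a_grip in the frame of gauge between 0.075 and 0.0815 m and angle between pin_a_grip's own z axis and vertical below 0.06 rad and linear speed of pin_a below 0.02 m/s and contact force between the fingers and pin_a below 0.05 N and distance of each of pin_b_grip, pin_c_grip from where it was at the start of the episode below 0.012 m and x of each of pin_b_grip, pin_c_grip in the frame of pin_stand above -0.025 m) or (horizontal distance between pin_b_grip and hole3 below 0.003 m and z of pin_b_grip in the frame of gauge between 0.075 and 0.0815 m and angle between pin_b_grip's own z axis and vertical below 0.06 rad and linear speed of pin_b below 0.02 m/s and contact force between the fingers and pin_b below 0.05 N and distance of each of pin_a_grip, pin_c_grip from where it was at the start of the episode below 0.012 m and x of each of pin_a_grip, pin_c_grip in the frame of pin_stand above -0.025 m) or (horizontal distance between pin_c_grip and hole4 below 0.003 m and z of pin_c_grip in the frame of gauge between 0.075 and 0.0815 m and angle between pin_c_grip's own z axis and vertical below 0.06 rad and linear speed of pin_c below 0.02 m/s and contact force between the fingers and pin_c below 0.05 N and distance of each of pin_a_grip, pin_b_grip from where it was at the start of the episode below 0.012 m and x of each of pin_a_grip, pin_b_grip in the frame of pin_stand above -0.025 m))); the robot touches nothing.
It fails at once if a pin is forced against the gauge with more than 30 N (contact force between any of pin_a, pin_b, pin_c and gauge above 30 N).
It also fails if it takes over 72 s, if anything falls off the work surface, if the arm or the gripper's body presses on something with over 40 N, if the wrist force passes 120 N, or if a joint passes its speed limit or range.

## Robot

A 6-joint arm with a two-finger parallel gripper is mounted at the origin on a cart in front of the work surface, level with it; the furniture and walls round the work are solid. World frame = base frame: x ahead of the robot, y to its left, z up, the work surface at z = 0. Lengths are in mm, angles in rad, forces in N, time in s.
With the tool pointing down it reaches from about 325 to 875 mm from the base axis. Payload 4.4 kg.
Tool frame: the origin (TCP) lies on the centre line of the jaws, within the pads' length; the fingertips stand 17 mm ahead of it and the grasp point (between the pads) lies 2 mm behind it; z points along the fingers, y is the direction in which the jaws open and shut (so a half turn about z gives the same grasp; the last joint's range is limited). The gripper opens to 85 mm and grips with 20 to 120 N. Pads are 22 mm wide; open, the fingers measure 114 mm over their backs; the gripper's body (76 mm by 85 mm) begins 54 mm behind the grasp point. The pads swing forward as they close: fully open they stand 13 mm farther back than shut.
Start: joints at [1.127, 0.207, 1.542, -0, 1.393, -0.15], TCP at [166.525, 550.361, 248.282] pointing down, gripper open.
Joint ranges: [-2.73, 2.73], [-0.86, 2.22], [0.23, 2.46], [-1.11, 4.25], [0.08, 2.63], [-2.82, 2.82]. Speed limits (rad/s): [2.79, 2.79, 3.14, 3.14, 3.14, 3.14].

## Interface

Orientations are given as a unit quaternion [x, y, z, w].
In Python, from station import ctrl, capture, order, finder gives the robot as it stands. Calls block until the motion is done:
- ctrl.movep(position, orientation): joint-space move of the TCP to a pose.
- ctrl.move_straight(position, velocity=150, ori=None, contact_N=None): straight line of the TCP; ori=None keeps the orientation; velocity is the mean speed in mm/s. With contact_N (N) it stops when the force on the tool has changed by that much, and returns True; else False.
- ctrl.movej(angles): joint-space move.
- ctrl.command_gripper(opening, grip_force=None): finger opening in mm; grip_force is the grip in N (None keeps the last); returns when the fingers have stopped.
- ctrl.hold(seconds).
- ctrl.inverse_kinematics(position, orientation): joint angles nearest the present ones, or None.
- ctrl.sense(): the state.
- capture(name): name is "side" or "top"; returns a dict with "pixels" (480x640x3 uint8, red, green, blue), "z_map" (480x640 float32, mm along the optical axis (not along the pixel's ray), 0 where there is no reading), "K" (3x3 intrinsics, pixels), "k1" (the pictures are not rectified: a ray, as slopes to the right and down, at radius r is drawn at 1 + k1 r^2 times it, then the intrinsics apply), "R" (3x3) and "t" (3): a world point X has camera coordinates R X + t. Camera axes: x right, y down, z forward; pixel columns grow to the right and rows downward; lengths in mm; the calibration is good to about 2 mm. A picture is of the moment at which its call begins.
A pose or a line that the arm cannot do raises ctrl.Unreachable and nothing moves.
- order.job_done(): hands the job in, once; it reports no verdict.
Trained networks look in a picture, given as the dict that the camera call returned (one of the last four; its "shot" number tells which), for a name from the list of things; names that differ only in an ending like _2 or _b are one class to them, and where a whole thing is asked for, a point or a joint stands for the part that bears it (a point fixed in the world has none). Each returns a list of dicts, best first, with "confidence" (0 to 1); they miss things now and then, are a little off and sometimes report something else, mostly with a low value. They report only what shows in the picture. A call takes as long as a camera call. They do not tell look-alikes from the thing itself.
- finder.recognise(picture, name): "xy" ([column, row] in pixels, amid what is visible of it).
- finder.silhouettes(picture, name): "region" (480x640 bool, what is visible of it) and "xy" ([column, row] in pixels, amid what is visible of it).
- finder.pinpoint(picture, name): "xy" ([column, row] in pixels: a listed point, or the origin of a listed thing).
The state is a dict: "time": time; "joints": joint angles; "dq": joint speeds; "effort": joint torques, N m; "ee_pos": TCP position; "tcp_rot": TCP orientation; "contact_force": force on the tool from outside, world axes, zero at the start; "moment": the same for the moment, N m; "finger_gap": finger opening in mm.
Only numpy, scipy, OpenCV 4.12 (cv2) and the standard library are available. Lean on these libraries where they do the work, as an engineer would, in place of code of your own. Each camera call takes 0.05 s, during which the arm holds its last target.

## Working session

There is one attempt and no reset: what is moved stays moved. The work goes in short steps, each a Python script; the robot and the scene stay as the last script left them, time stands still between calls to the robot, and variables do not carry over. Pictures are saved under pics/ and viewed, and the job is handed in when it is done.

```bash
ls; mkdir -p pics; cat > h.py <<'E'
import numpy as np, cv2
from station import ctrl, capture, order, finder
def save(p,n): cv2.imwrite('pics/'+n+'.png', p['pixels'][:,:,::-1])
def ray(p,xy):
    K=p['K']; d=np.array([(xy[0]-K[0,2])/K[0,0],(xy[1]-K[1,2])/K[1,1]])
    u=d.copy()
    for _ in range(20): u=d/(1+p['k1']*(u@u))
    return np.array([u[0],u[1],1.])
def at_z(p,xy,z):
    r=p['R'].T@ray(p,xy); c=-p['R'].T@p['t']
    return c+r*(z-c[2])/r[2]
def deproj(p,xy,d): return p['R'].T@(ray(p,xy)*d-p['t'])
def proj(p,X):
    c=p['R']@np.asarray(X,float)+p['t']; u=c[:2]/c[2]; u=u*(1+p['k1']*(u@u))
    return np.array([p['K'][0,0]*u[0]+p['K'][0,2],p['K'][1,1]*u[1]+p['K'][1,2]])
E
python3 - <<'E'
from h import *
s=ctrl.sense(); print(s['time'],s['tcp_rot'],s['finger_gap'],s['contact_force'])
Z={'hole1':56,'hole2':56,'hole3':56,'hole4':56,'front_well':50,'pin_a_grip':69,'pin_b_grip':69,'pin_c_grip':69,'gauge':0,'pin_stand':0}
for n in ['top','side']:
    p=capture(n); save(p,n+'0'); print(n,(-p['R'].T@p['t']).round(), p['R'][2].round(2))
    for k,z in Z.items():
        for r in finder.pinpoint(p,k)[:4]:
            print(k,np.round(r['xy'],1),round(r['confidence'],2),at_z(p,r['xy'],z if not 'grip' in k else 74).round(1))
print(ctrl.sense()['time'])
E
```

```text
pics
0.0 [ 1.46353474e-01  9.89231673e-01 -1.11807111e-03 -3.28028912e-04] 85.41063460927867 [-0.59742285  0.09474756  0.67850774]
top [ 238.  122. 1383.] [ 0.18  0.01 -0.98]
hole1 [384.9 237.7] 0.88 [491.9  -5.2  56. ]
hole1 [441.8 231.4] 0.84 [ 508.7 -131.1   56. ]
hole1 [407.3 236.7] 0.79 [495.2 -54.5  56. ]
hole1 [422.2 233.2] 0.7 [503.7 -87.5  56. ]
hole2 [384.9 237.7] 0.88 [491.9  -5.2  56. ]
hole2 [441.8 231.4] 0.84 [ 508.7 -131.1   56. ]
hole2 [407.3 236.7] 0.79 [495.2 -54.5  56. ]
hole2 [422.2 233.2] 0.7 [503.7 -87.5  56. ]
hole3 [384.9 237.7] 0.88 [491.9  -5.2  56. ]
hole3 [441.8 231.4] 0.84 [ 508.7 -131.1   56. ]
hole3 [407.3 236.7] 0.79 [495.2 -54.5  56. ]
hole3 [422.2 233.2] 0.7 [503.7 -87.5  56. ]
hole4 [384.9 237.7] 0.88 [491.9  -5.2  56. ]
hole4 [441.8 231.4] 0.84 [ 508.7 -131.1   56. ]
hole4 [407.3 236.7] 0.79 [495.2 -54.5  56. ]
hole4 [422.2 233.2] 0.7 [503.7 -87.5  56. ]
front_well [223.4 254.6] 0.61 [447.5 348.7  50. ]
pin_a_grip [223.1 254.7] 0.71 [443.5 345.3  74. ]
pin_a_grip [222.4 252.1] 0.47 [449.1 347.1  74. ]
pin_b_grip [189.1 221.1] 0.58 [516.2 424.5  74.
[... 918 characters left out ...]
504.9 -46.4  56. ]
hole4 [365.6 196. ] 0.91 [505.7 -79.6  56. ]
hole4 [357.1 211.8] 0.83 [488.7  -8.   56. ]
hole4 [372.5 184.9] 0.78 [ 517.  -135.9   56. ]
hole4 [358.9 202.2] 0.63 [504.9 -46.4  56. ]
front_well [272.9 316.7] 0.92 [448.5 351.8  50. ]
pin_a_grip [272.1 307.2] 0.77 [446.6 355.6  74. ]
pin_a_grip [365.  196.6] 0.69 [491.7 -46.9  74. ]
pin_b_grip [248.9 291.8] 0.87 [500.7 345.8  74. ]
pin_b_grip [276.8 361.4] 0.69 [373.1 446.3  74. ]
pin_b_grip [206.1 321.4] 0.67 [511.2 439.4  74. ]
pin_c_grip [223.7 282. ] 0.64 [551.7 349.1  74. ]
gauge [363.4 217.4] 0.7 [506.5 -79.2   0. ]
pin_stand [247.5 326. ] 0.62 [504.1 351.2   0. ]
pin_stand [361.3 202.4] 0.42 [ 542.9 -137.5    0. ]
1.1
```

```bash
python3 - <<'E'
import cv2,numpy as np
t=cv2.imread('pics/top0.png'); s=cv2.imread('pics/side0.png')
a=cv2.resize(t[190:300,160:460],None,fx=2.66,fy=2.66,interpolation=cv2.INTER_CUBIC)
b=cv2.resize(s[160:380,180:400],(600,600),interpolation=cv2.INTER_CUBIC)
cv2.imwrite('pics/topz.png',a);cv2.imwrite('pics/sidez.png',b)
E
```

```text
(no output)
```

View pics/topz.png

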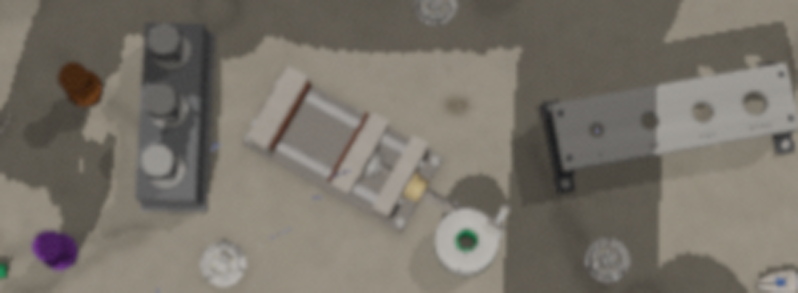

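View pics/sidez.png

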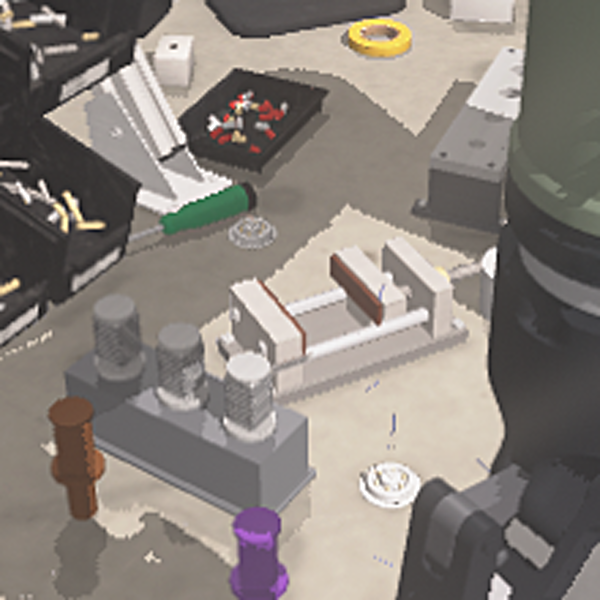

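View pics/side0.png

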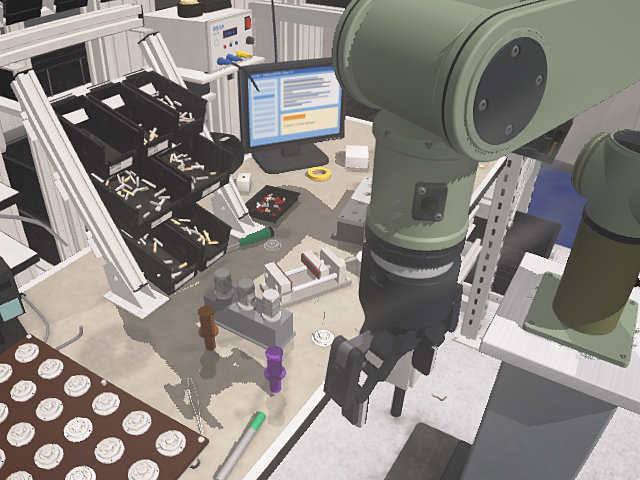

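View pics/top0.png

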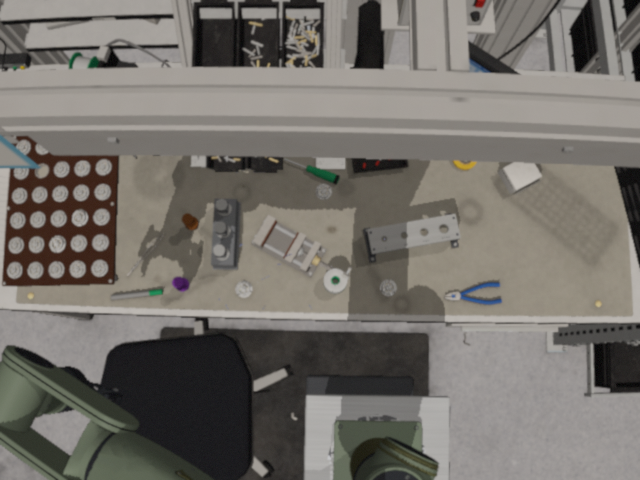

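The side view shows the three grey pins in the stand at about (271,300), (246,288) and (223,277). Brown (207,325) and purple (275,365) are look-alikes. The arm hides part of the gauge. In the top view the gauge holes lie at about (384,238) to (442,229). Next I'll refine both poses with depth and edges.

```bash
cat >> h.py <<'E'
def cloud(p):
    v,u=np.mgrid[0:480,0:640]; K=p['K']
    pts=np.stack([u.ravel(),v.ravel()],1).astype(np.float64).reshape(-1,1,2)
    n=cv2.undistortPoints(pts,K,np.array([p['k1'],0,0,0,0.])).reshape(-1,2)
    d=p['z_map'].ravel().astype(float)
    X=np.c_[n*d[:,None],d]; X=(X-p['t'])@p['R']
    X[d==0]=np.nan
    return X.reshape(480,640,3)
E
python3 - <<'E'
from h import *
for n in ['top','side']:
    p=capture(n); C=cloud(p)
    def box(x0,x1,y0,y1,z0,z1):
        m=(C[...,0]>x0)&(C[...,0]<x1)&(C[...,1]>y0)&(C[...,1]<y1)&(C[...,2]>z0)&(C[...,2]<z1); return m
    for nm,b in [('gauge',(440,560,-190,40,48,64)),('stand',(400,600,315,390,43,57)),('caps',(420,580,320,380,80,102))]:
        m=box(*b); X=C[m]
        if len(X)<10: print(n,nm,len(X)); continue
        print(n,nm,len(X),np.median(X,0).round(1), [np.round(np.array(a),1).tolist() for a in cv2.minAreaRect(X[:,:2].astype(np.float32))[:2]],round(cv2.minAreaRect(X[:,:2].astype(np.float32))[2],1))
        if nm=='caps':
            for c in (450,500,550):
                s=X[abs(X[:,0]-c)<20]; print('  cap',len(s),np.median(s,0).round(1) if len(s) else '', (s[:,:2].min(0)/2+s[:,:2].max(0)/2).round(1) if len(s) else '',)
    if n=='top':
        m=box(640,760,-400,400,50,1300); print('beam z',np.nanmin(C[90:150,200:500,2]),np.nanmin(C[90:150,200:500,0]),np.nanmedian(C[90:150,200:500,2]))
        g=cv2.cvtColor(p['pixels'],cv2.COLOR_RGB2GRAY)
        a=cv2.resize(p['pixels'][200:265,355:465],None,fx=7,fy=7,interpolation=cv2.INTER_CUBIC); cv2.imwrite('pics/gz.png',a[:,:,::-1])
        a=cv2.resize(p['pixels'][192:275,195:255],None,fx=7,fy=7,interpolation=cv2.INTER_CUBIC); cv2.imwrite('pics/sz.png',a[:,:,::-1])
E
```

```text
top gauge 2149 [501.7 -65.1  55.8] [[502.9, -69.1], [57.6, 201.6]] 11.4
top stand 984 [488.9 345.2  50.3] [[499.1, 352.1], [49.6, 150.9]] 89.9
top caps 353 [499.8 350.   95.6] [[500.1, 350.0], [126.6, 25.2]] 0.8
  cap 119 [449.6 350.2  95.4] [449.1 349.7]
  cap 114 [499.7 350.4  95.8] [500.3 350. ]
  cap 120 [549.1 349.7  95.5] [550.1 351. ]
beam z 845.6476016740861 415.4309148891059 921.9702579042602
side gauge 907 [506.4 -31.5  55.3] [[504.9, -68.4], [57.1, 203.8]] 11.3
side stand 1461 [489.7 363.5  50.2] [[502.4, 351.9], [151.2, 52.3]] 0.0
side caps 670 [497.6 355.1  93.9] [[502.1, 351.2], [26.9, 123.6]] 89.7
  cap 243 [450.3 355.4  93.9] [453.  351.3]
  cap 225 [499.5 354.9  94. ] [502.1 351.2]
  cap 202 [548.2 355.   93.9] [552.  350.9]
```

View pics/gz.png

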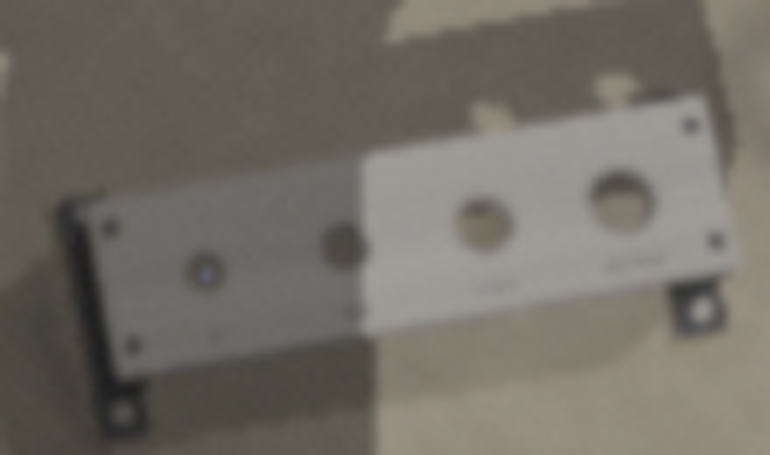

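View pics/sz.png

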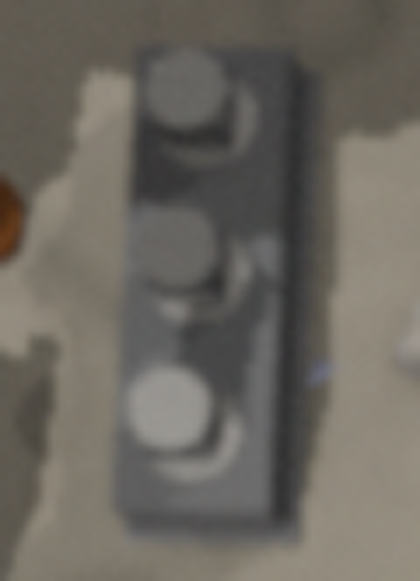

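The two cameras agree to about 2 mm. The gauge is centred near (504,-69) with 11.4° yaw, and the stand is near (500,351) with about 0 yaw. Now I'll grasp the front pin.

```bash
python3 - <<'E'
from h import *
Q=[0,1,0,0]
def st(l): s=ctrl.sense(); print(l,round(s['time'],2),s['ee_pos'].round(1) if hasattr(s['ee_pos'],'round') else s['ee_pos'],np.round(s['contact_force'],1),round(s['finger_gap'],1))
ctrl.command_gripper(52,grip_force=50); st('open')
ctrl.movep([450.5,350.7,160],Q); st('above')
print(ctrl.move_straight([450.5,350.7,74],velocity=80,contact_N=6)); st('down')
ctrl.command_gripper(0,grip_force=50); st('shut')
p=capture('side'); save(p,'grip')
cv2.imwrite('pics/gripz.png',cv2.resize(p['pixels'][180:420,160:400],(600,600),interpolation=cv2.INTER_CUBIC)[:,:,::-1])
E
```

```text
open 1.63 [166.5 550.3 248.3] [-0.6  0.1  0.7] 51.7
above 2.98 [450.2 351.4 160.3] [-0.3 -1.1 -0.7] 52.0
False
down 4.2 [451.1 351.   74.7] [-0.9  0.8 -0.6] 52.0
shut 4.59 [450.4 350.6  74. ] [ 0.3 -0.3  0.3] 19.6
```

View pics/gripz.png

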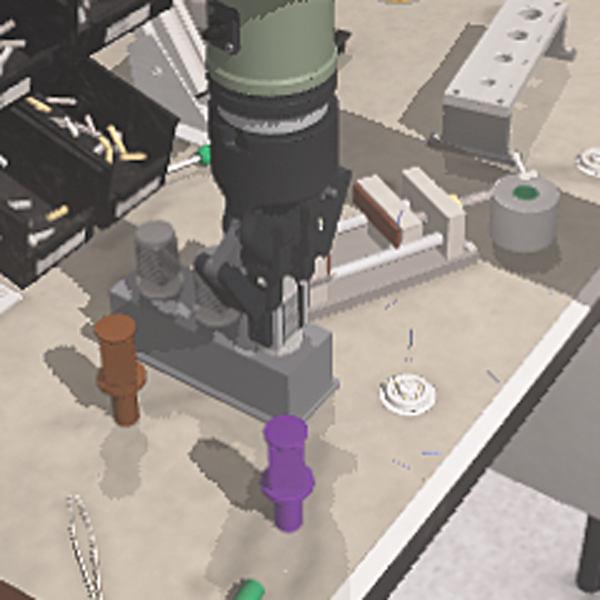

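The fingers hold the front pin at a 19.6 mm gap, and the side camera now has a clear view of the gauge. I'll refit the gauge, lift, and look at the shank.

```bash
python3 - <<'E'
from h import *
def st(l): s=ctrl.sense(); print(l,round(s['time'],2),np.round(s['ee_pos'],1),np.round(s['contact_force'],1),round(s['finger_gap'],1))
p=capture('side'); C=cloud(p)
m=(C[...,0]>440)&(C[...,0]<570)&(C[...,1]>-190)&(C[...,1]<50)&(C[...,2]>48)&(C[...,2]<64)
print('gauge side',cv2.minAreaRect(C[m][:,:2].astype(np.float32)),np.median(C[m][:,2]))
for r in finder.pinpoint(p,'hole1')[:6]: print(np.round(r['xy'],1),round(r['confidence'],2),at_z(p,r['xy'],56).round(1))
a=cv2.resize(p['pixels'][170:260,330:400],None,fx=6.6,fy=6.6,interpolation=cv2.INTER_CUBIC); cv2.imwrite('pics/gs.png',a[:,:,::-1])
ctrl.move_straight([450.5,350.7,200],velocity=120); st('up')
p=capture('side'); save(p,'lift')
cv2.imwrite('pics/liftz.png',cv2.resize(p['pixels'][180:360,180:360],(600,600),interpolation=cv2.INTER_CUBIC)[:,:,::-1])
E
```

```text
gauge side ((505.57366943359375, -69.74392700195312), (58.28738784790039, 207.7066650390625), 11.29834270477295) 55.309226829053515
[360.7 201. ] 0.86 [504.2 -53.4  56. ]
[372.7 182.9] 0.8 [ 521.1 -145.1   56. ]
[363.1 194.5] 0.61 [513.6 -82.5  56. ]
[355.  211.8] 0.59 [492.4  -5.5  56. ]
up 5.94 [449.8 350.3 198.8] [ 0.2  0.7 -1.6] 19.8
```

View pics/gs.png

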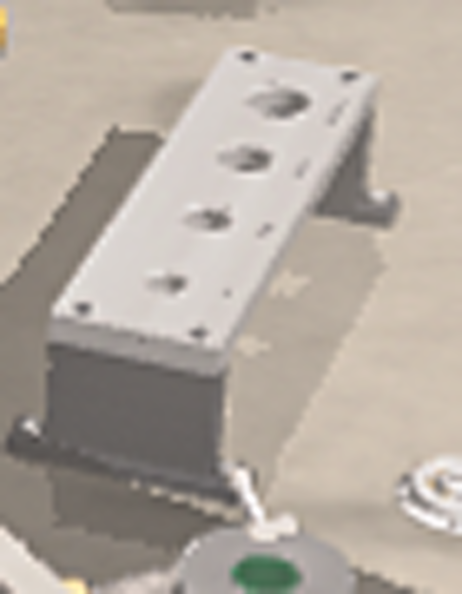

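View pics/liftz.png

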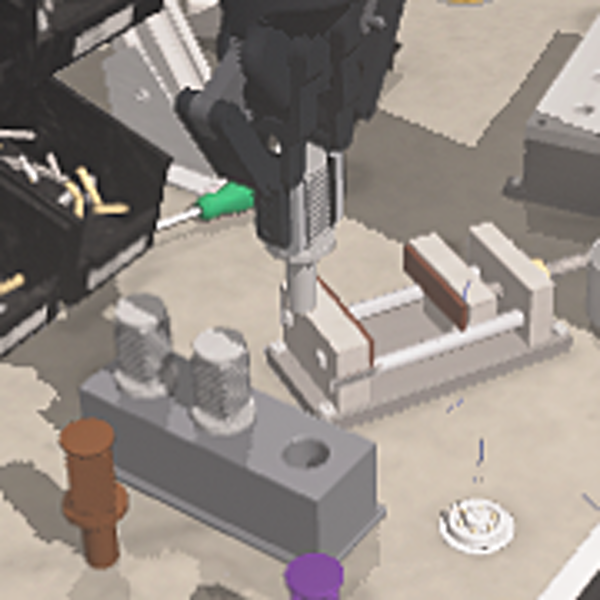

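The shank looks about 14 mm wide: roughly 32 px zoomed against about 75 px for the 32 mm collar. I'll offer it to hole1 first, then to the larger holes.

```bash
cat >> h.py <<'E'
G=np.array([504.2,-69.4]); YAW=np.radians(11.35)
def hole(i):
    s={1:67.5,2:22.5,3:-22.5,4:-67.5}[i]
    return G+s*np.array([-np.sin(YAW),np.cos(YAW)])
def st(l): s=ctrl.sense(); print(l,round(s['time'],2),np.round(s['ee_pos'],1),np.round(s['contact_force'],1),round(s['finger_gap'],1)); return s
E
python3 - <<'E'
from h import *
h=hole(1); print(h)
ctrl.move_straight([h[0],h[1],200],velocity=200); st('over')
ctrl.move_straight([h[0],h[1],126],velocity=100); ctrl.hold(0.2); st('hover')
p=capture('side'); save(p,'hov1'); X=proj(p,[h[0],h[1],56]); Y=proj(p,[h[0],h[1],66]); print(X,Y,[proj(p,[*hole(i),56]).round(1) for i in (2,3,4)])
c=np.array([355,205]); 
cv2.imwrite('pics/hov1z.png',cv2.resize(p['pixels'][150:240,310:400],(594,594),interpolation=cv2.INTER_CUBIC)[:,:,::-1])
p=capture('top'); save(p,'hov1t'); print([proj(p,[*hole(i),56]).round(1) for i in (1,2,3,4)])
cv2.imwrite('pics/hov1tz.png',cv2.resize(p['pixels'][195:275,355:465],None,fx=7,fy=7,interpolation=cv2.INTER_CUBIC)[:,:,::-1])
E
```

```text
[490.91587734  -3.22007793]
over 7.92 [490.7  -2.5 199.9] [-0.5 -0.6 -1. ] 19.8
hover 9.02 [491.6  -3.3 126.8] [-0.4 -0.2 -1.1] 20.0
[355.11122213 212.46258711] [355.41561892 208.38401755] [array([361.2, 202.7]), array([366.9, 193.5]), array([372.3, 184.9])]
[array([384. , 238.1]), array([404. , 234.6]), array([424. , 231.1]), array([443.7, 227.6])]
```

View pics/hov1z.png

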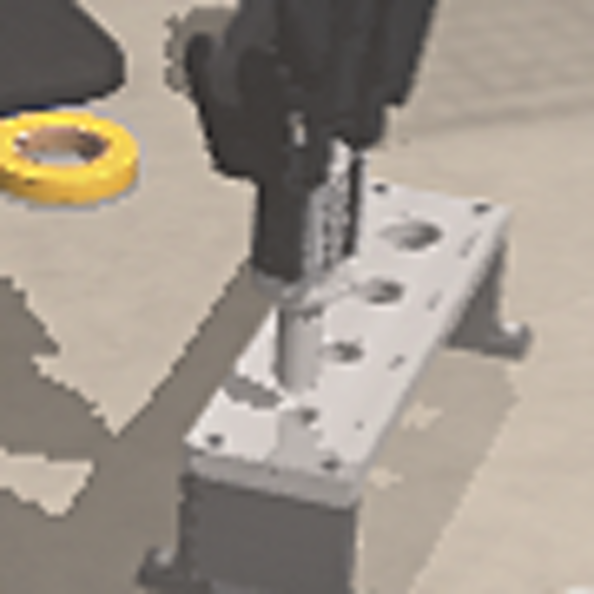

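View pics/hov1tz.png

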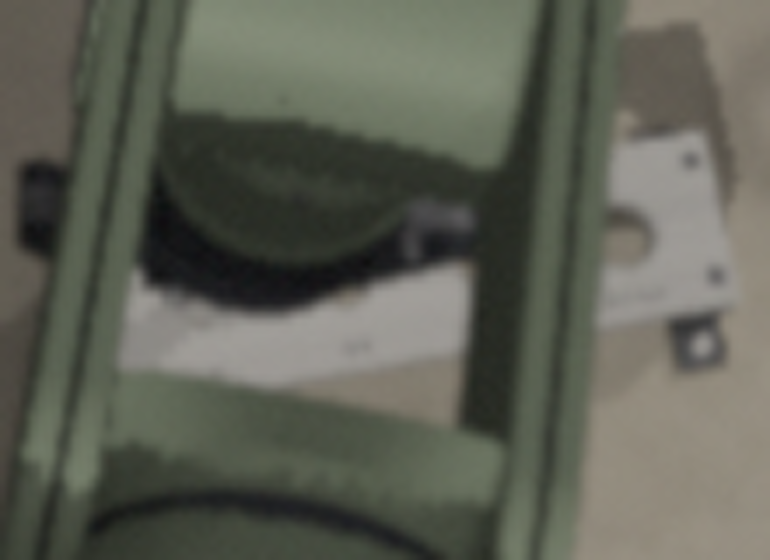

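The tip sits just left of hole1: the tip is at about (355.0,208.3) and the hole at (355.6,212.9), where I expected 212.5. I'll work out that small correction and press gently on hole1.

```bash
python3 - <<'E'
from h import *
p=capture('side'); h=hole(1)
f=lambda x,y:proj(p,[x,y,56])
J=np.c_[(f(h[0]+5,h[1])-f(h[0]-5,h[1]))/10,(f(h[0],h[1]+5)-f(h[0],h[1]-5))/10]
print(J.round(3),'corr',np.linalg.solve(J,[0.9,0.4]).round(2))
s0=st('pre')
hit=ctrl.move_straight([h[0]+1,h[1]-0.5,108],velocity=12,contact_N=4); s=st('hit'); print(hit)
z=s['ee_pos'][2]
ctrl.hold(0.3); s=st('rest')
p=capture('side'); save(p,'r1')
cv2.imwrite('pics/r1z.png',cv2.resize(p['pixels'][150:240,310:400],(594,594),interpolation=cv2.INTER_CUBIC)[:,:,::-1])
E
```

```text
[[-0.415 -0.226]
 [-0.138  0.201]] corr [-2.37  0.37]
pre 9.17 [491.2  -3.3 126.5] [ 0.3  0.9 -1.6] 20.1
hit 10.12 [491.5  -3.6 114.6] [-1.   0.1  4.1] 19.7
True
rest 10.42 [491.4  -3.6 114.5] [ 0.2 -0.7  5.4] 20.2
```

View pics/r1z.png

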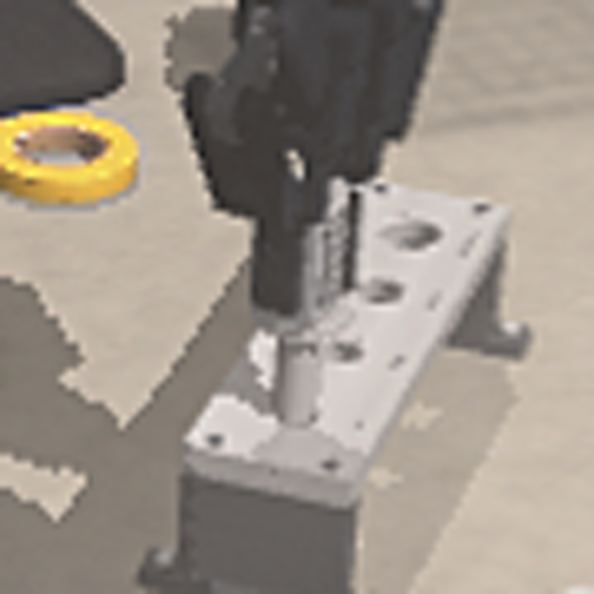

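Hole1 refuses the pin: it rests at z≈114.5 with about 6 N. To rule out misalignment, I'll re-offer it at the corrected spot and around it.

```bash
cat >> h.py <<'E'
def probe(x,y,zt=106.,v=15,N=4):
    z=ctrl.sense()['ee_pos'][2]
    hit=ctrl.move_straight([x,y,zt],velocity=v,contact_N=N); ctrl.hold(0.1)
    s=ctrl.sense(); f=s['contact_force']
    print('probe',round(x,1),round(y,1),'->',hit,np.round(s['ee_pos'],2),np.round(f,1),round(s['time'],2)); return hit,s
E
python3 - <<'E'
from h import *
h=hole(1)
for d in [(-2.3,.3),(-0.7,.3),(-3.9,.3),(-2.3,1.9),(-2.3,-1.3)]:
    s=ctrl.sense()['ee_pos']
    ctrl.move_straight([s[0],s[1],118],velocity=30)
    ctrl.move_straight([h[0]+d[0],h[1]+d[1],118],velocity=30)
    hit,s=probe(h[0]+d[0],h[1]+d[1])
    if not hit: break
E
```

```text
probe 488.6 -2.9 -> True [488.87  -2.96 114.79] [0.8 0.2 5.3] 11.53
probe 490.2 -2.9 -> True [490.36  -2.97 114.69] [0.6 0.4 5.2] 12.57
probe 487.0 -2.9 -> True [487.32  -2.98 114.91] [-0.9 -0.2  5.9] 13.63
probe 488.6 -1.3 -> True [488.77  -1.36 114.89] [-0.   0.1  6.3] 14.68
probe 488.6 -4.5 -> True [488.81  -4.55 114.74] [ 0.2 -0.1  5.4] 15.73
```

Hole1 refuses everywhere, with no dip. On to hole2.

```bash
python3 - <<'E'
from h import *
h=hole(2)
s=ctrl.sense()['ee_pos']; ctrl.move_straight([s[0],s[1],124],velocity=60)
ctrl.move_straight([h[0]-2,h[1]+.3,124],velocity=100)
p=capture('side'); save(p,'hov2')
cv2.imwrite('pics/hov2z.png',cv2.resize(p['pixels'][150:240,320:410],(594,594),interpolation=cv2.INTER_CUBIC)[:,:,::-1])
for d in [(-2,.3),(-0.7,.3),(-3.3,.3),(-2.,1.6),(-2.,-1.)]:
    s=ctrl.sense()['ee_pos']
    ctrl.move_straight([s[0],s[1],117.5],velocity=40)
    ctrl.move_straight([h[0]+d[0],h[1]+d[1],117.5],velocity=30)
    hit,s=probe(h[0]+d[0],h[1]+d[1])
    if not hit or s['ee_pos'][2]<112: break
E
```

```text
probe 497.8 -47.0 -> True [498.93 -47.88 112.2 ] [ 2.1 -0.6 -1.3] 17.82
probe 499.1 -47.0 -> True [499.33 -48.09 106.36] [ 1.6 -0.1 -1.1] 19.17
```

View pics/hov2z.png

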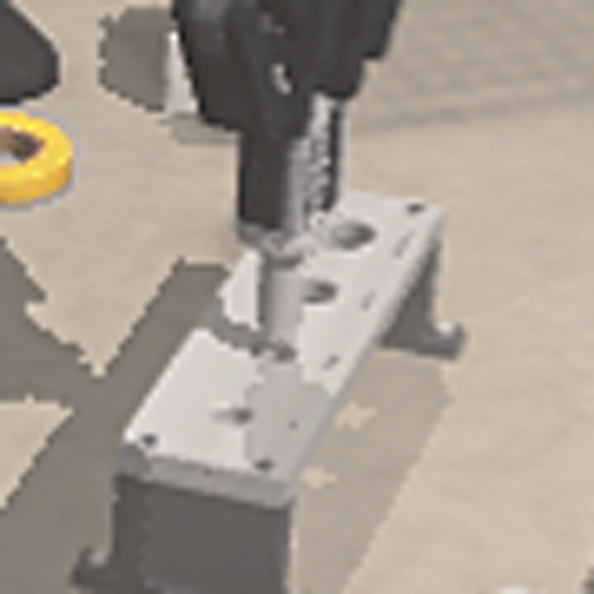

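The pin enters hole2, and the chamfer guided the tool to about (499.4,-48.2). I'll push it home gently along that axis.

```bash
python3 - <<'E'
from h import *
x,y=499.5,-48.3
for k in range(12):
    hit=ctrl.move_straight([x,y,78.],velocity=20,contact_N=5); ctrl.hold(.1)
    s=ctrl.sense(); e=s['ee_pos']; f=s['contact_force']
    print(hit,np.round([x,y],2),np.round(e,2),np.round(f,1),round(s['time'],2))
    if e[2]<83 and f[2]>2: break
    if not hit: break
    x+=.15*f[0]; y+=.15*f[1]
p=capture('side'); save(p,'in2')
cv2.imwrite('pics/in2z.png',cv2.resize(p['pixels'][150:240,320:410],(594,594),interpolation=cv2.INTER_CUBIC)[:,:,::-1])
E
```

```text
True [499.5 -48.3] [499.26 -48.3   79.17] [-1.2  0.3  5. ] 20.52
```

View pics/in2z.png

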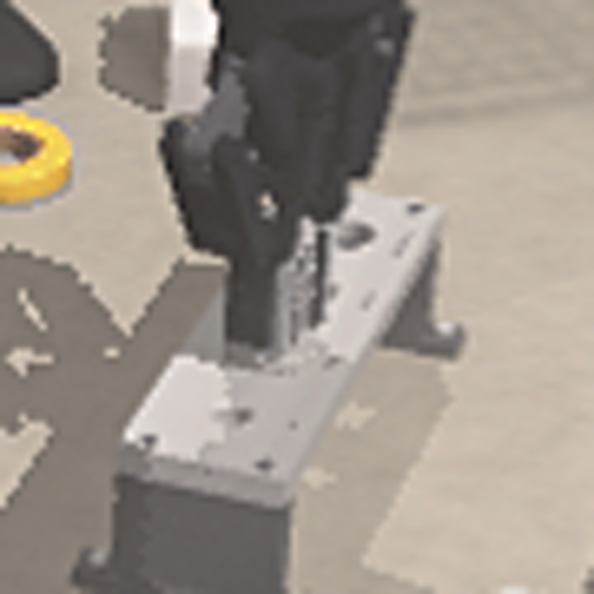

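The collar is down on the plate (z≈79.2, 5 N, under 1.5 N sideways). I'll release, retreat and check.

```bash
python3 - <<'E'
from h import *
e=ctrl.sense()['ee_pos']; ctrl.move_straight([e[0],e[1],e[2]+.4],velocity=5)
ctrl.command_gripper(52); st('open')
ctrl.move_straight([e[0],e[1],180],velocity=80); st('up')
ctrl.move_straight([400,150,260],velocity=150); ctrl.hold(.3); st('away')
p=capture('side'); save(p,'end'); C=cloud(p)
cv2.imwrite('pics/endz.png',cv2.resize(p['pixels'][150:350,200:410],(630,600),interpolation=cv2.INTER_CUBIC)[:,:,::-1])
p=capture('top'); save(p,'endt'); C=cloud(p)
cv2.imwrite('pics/endtz.png',cv2.resize(p['pixels'][190:280,195:465],None,fx=2.9,fy=2.9,interpolation=cv2.INTER_CUBIC)[:,:,::-1])
for c in [(498.5,-48),(500,350),(550,350)]:
    m=(np.hypot(C[...,0]-c[0],C[...,1]-c[1])<22)&(C[...,2]>80)&(C[...,2]<130); X=C[m]; print(len(X),np.median(X,0).round(1) if len(X) else '')
E
```

```text
open 21.41 [499.1 -48.2  79.5] [-0.4  0.8 -1.9] 51.8
up 22.82 [498.8 -48.2 179.3] [-0.6 -0.2 -1. ] 52.0
away 24.84 [400.1 149.7 259.8] [-0.5 -0.5 -0.2] 51.9
126 [496.9 -45.6 101.8]
122 [499.3 349.6  95.7]
123 [549.2 350.1  95.2]
```

View pics/endz.png

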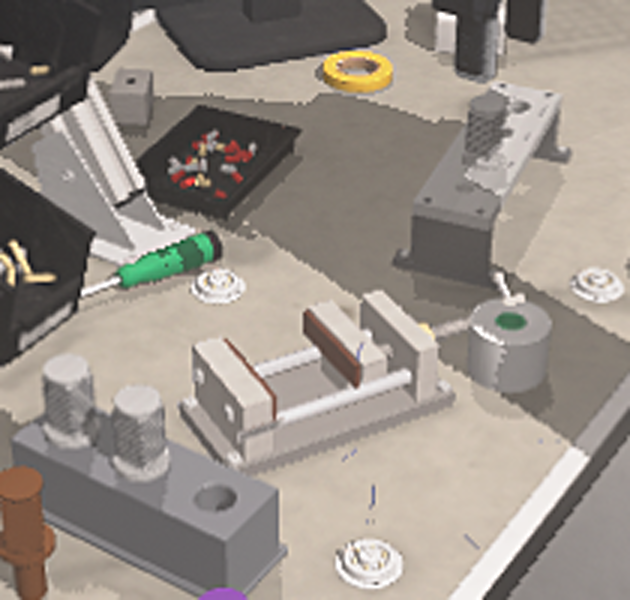

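View pics/endtz.png

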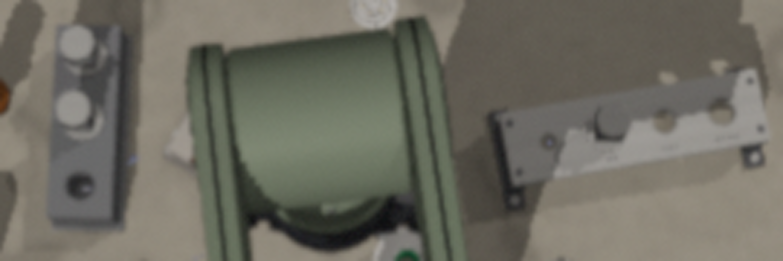

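The pin's cap top is at 101.8 mm (102 expected with the collar seated), and hole2 is occupied with hole1, 3 and 4 free. The other two pins are still in place, so I'm handing in.

```bash
python3 - <<'E'
from h import *
order.job_done(); print(ctrl.sense()['time'])
E
```

```text
the job is handed in; nothing more can be done
the job is handed in; nothing more can be done
```

The front-well pin fits the 15 mm hole (hole2) and is refused by the 12 mm hole (hole1), so its shank should be 14 mm. I left it standing released in hole2 and handed the job in at about 25 s.

- **Refusal at hole1:** I pressed the pin on hole1 at six spots, with about 5–7 N each time. It stopped every time at about z = 114.7 mm. The closest of those spots was about 1 mm from the hole's centre, going by where hole2 later guided the pin.
- **Fit in hole2:** the chamfer guided the pin in on the second touch. It then slid down to the collar with under 2.5 N sideways and 5–6 N of downward push at the end.
- **Final checks:** the cap top reads 101.8 mm, against 102 mm expected with the collar flat on the plate. The pin looks upright in the pictures. The other two pins are within about 1 mm of where they started, and the arm is clear of everything.
- **Disagreements:** the two cameras differed by about 2–3 mm in x on the gauge's position. In the last top picture the cap reads about 3 mm off the spot where I let go of the pin. I put this down to camera calibration, because the hole itself only leaves about 0.5 mm of play.

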